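Clamp a circuit board in the contact jig

ROBOT

A 6-joint arm with a two-finger parallel gripper is mounted at the origin on the work surface. World frame = base frame: x ahead of the robot, y to its left, z up, the work surface at z = 0. Lengths are in m, angles in degrees, forces in N, time in s.
With the tool pointing down it reaches from about 0.275 to 0.975 m from the base axis. Payload 8.4 kg.
Tool frame: the origin (TCP) lies at the very end of the fingers, on their centre line; the grasp point (between the pads) lies 19 mm behind it; x points along the fingers, y is the direction in which the jaws open and shut, and the axes are right-handed (so a half turn about x gives the same grasp; the last joint's range is limited). The gripper opens to 92 mm and grips with 3 to 60 N. Pads are 20 mm wide; open, the fingers measure 128 mm over their backs; the gripper's body (75 mm by 189 mm) begins 69 mm behind the grasp point.
Start: joints at [65.409, 20.225, 93.587, -0, 66.188, -0.138], TCP at [0.259, 0.569, 0.215] pointing down, gripper open.
Joint ranges: [-150.9, 150.9], [-52.94, 120.26], [3.33, 152.33], [-74.26, 254.26], [0, 154.13], [-172.89, 172.89]. Speed limits (degrees/s): [127.2, 127.2, 159.86, 180, 180, 180].

INTERFACE

Orientations are given as a 3x3 rotation matrix whose columns are the frame's x, y, z axes.
In Python, from cell import manip, imaging, sign_off, finder gives the robot as it stands.
- The arm moves only by the shell command python3 -m inch 'ROWS'. ROWS is JSON, a list of rows, each an object of numbers: "hand": the finger opening in cm, from 0 to 9.19; "tx", "ty", "tz": the shift along the tool's x, y, z in cm; "wx", "wy", "wz": the turn, a rotation vector about the tool's x, y, z in degrees. A call has 1 to 10 rows; each row is the pose to reach, as a shift and turn from the pose commanded when the call began, along the tool's axes at that moment; what a row does not reach only later rows make up. A row lasts 1/8 s, in which the tool goes at most 62.5 mm and 10.7 degrees, less where a joint would pass 70% of its speed; a pose out of reach is approached as far as the arm can. A call with a gripper value outside its range is refused whole. The fingers move at their own pace and stop on an object; the grip force is fixed at half the most. Time passes only in rows, so rows that repeat a pose let the fingers close. It gives the time, the measured TCP pose, the force and the opening at its end, in the units of the state.
- manip.read_state(): the state, without advancing time (a new reading comes with each control period).
- imaging.camera(name): name is "scene" or "top" or "wrist"; returns the picture (420x560x3 uint8, red, green, blue); there is no depth.
- imaging.camera_info(name): a dict with "fovy" (degrees; the focal length in pixels is half the picture's height over the tangent of half this angle, whatever the lens; pixels are square), "cx", "cy" (the principal point, pixels), "R" (3x3) and "t" (3): a world point X has camera coordinates R X + t. Camera axes: x right, y down, z forward; pixel columns grow to the right and rows downward; lengths in m; the calibration is good to about 2 mm. A picture is of the moment at which its call begins: read the wrist's pose just before it. camera_info takes no time and is no camera call; for the wrist camera it gives the pose at the moment of the call.
- sign_off(): hands the job in, once; it reports no verdict.
Trained networks look in the newest picture that a camera, given by its name, has taken for a name from the list of things; names that differ only in an ending like _2 or _b are one class to them, and where a whole thing is asked for, a point or a joint stands for the part that bears it (a point fixed in the world has none). Each returns a list of dicts, best first, with "confidence" (0 to 1); they miss things now and then, are a little off and sometimes report something else, mostly with a low value. They report only what shows in the picture. A call takes as long as a camera call.
- finder.trace(query, camera): "mask" (420x560 bool, what is visible of it) and "box" ([left, top, right, bottom] in pixels, round what is visible of it).
The state is a dict: "time": time; "joint_positions": joint angles; "dq": joint speeds; "joint_efforts": joint torques, N m; "tcp_pos": TCP position; "tool_rot": TCP orientation; "wrist_force": force on the tool from outside, world axes, zero at the start; "wrist_torque": the same for the moment, N m; "finger_gap": finger opening in m.
Only numpy, scipy, OpenCV 4.12 (cv2) and the standard library are available. Lean on these libraries where they do the work, as an engineer would, in place of code of your own. Each camera call takes 0.05 s, during which the arm holds its last target.

TASK

Clamp the circuit board in the jig: press the blue plunger pad gently but fully down against its spring, and while holding it down slide the orange keeper all the way home so that the pad stays trapped when you let go. Do not put more than 25 N on the pad, and leave the parts lying around where they are.

Things in the scene. Friction and masses are not known exactly. Their poses are not given: they have to be found in the camera images.
- jig_base: Grey base plate of the board-clamping jig, fixed to the bench, 220 x 150 x 12 mm; origin at the centre of its underside, +x along the 220 mm side, z up. It carries the press head: an aluminium block 124 x 72 mm (x, y), 29 mm high, its dark guide rails reaching 40 mm, parallel to the plate. The clamped board's green edge sticks out of the head's +x end.
- head_spot (a point): A point fixed on the base plate's top, nominally under the head's centre. The head stands on four stand-off legs whose length differs each time and is not measured: its underside is 0 to 40 mm above this point, and up to 2 mm off in x and y. Heights above the head's underside: blue pad's top when raised 57 mm, keeper plate 31 to 36 mm, keeper's bridge bar 60 to 74 mm.
- plunger (a joint): Spring plunger at the head's centre: blue flat press pad 84 x 26 mm (base x, y), 8 mm thick, on a shouldered stem. Value in m: 0 = up, 0.0105 = hard stop, straight down. Spring: 3 N to start, about 8 N at the stop. From 0.009 on the stem is below the keeper plate, which can then slide; once trapped it stays at about 0.009. More than 25 N on the pad (sum over the fingertips, sideways rub included) breaks the contacts.
- keeper (a joint): Orange keyhole keeper plate, sliding along base +x, with an orange bridge over the pad. Value in m: 0 = open, 0.024 = home at its end stop; starts at 0 to 0.003. Free to about 0.006, then blocked by the stem unless the plunger is held down. About 1.5 N friction (more when it rubs on the stem); stays where left.
- bar_spot (a point): A point fixed on the base plate, 12 mm towards base -x from head_spot: the keeper's bridge bar stands over it when the keeper is at 0 (plus the head's offset) and moves from there along base +x with the keeper. Bar 10 mm thick (x), 48 mm long (y), 14 mm high, on two posts 32 mm apart inside, 3 mm above the raised pad. Fingertips on the pad beside the bar can push it while pressing.
- motor: Bystander: small dark round motor, 28 mm across, 26 mm high, standing on the base plate beside the head; origin under its centre.
- spare_board: Bystander: green circuit board, 40 x 36 x 8 mm, lying on the base plate beside the head; origin under its centre.
- driver: Bystander: screwdriver lying on the bench at the right; origin under its middle.
- pack_a: Bystander: black battery pack with red and grey bands and a yellow connector, 75 x 35 x 28 mm; origin under its centre.
- carton_a: Bystander: small white carton, 55 x 45 x 40 mm; origin under its centre.
- pack_b: Bystander: black battery pack with red and grey bands and a yellow connector, 75 x 35 x 28 mm; origin under its centre.
- carton_b: Bystander: small white carton, 55 x 45 x 40 mm; origin under its centre.

How it is judged (in metres and radians):
On the way, in this order (a step that is already met when the one before it is completed fails the run):
1. the plunger is pressed down past the keeper plate while the keeper is still open (value of joint plunger above 0.0085 m and value of joint keeper below 0.01 m), for 0.1 s.
2. the keeper is slid home over the held-down plunger (value of joint plunger above 0.008 m and value of joint keeper above 0.021 m), for 0.1 s.
At the end, for the whole second after the job is handed in: The plunger stays down by more than 8 mm, trapped by the keeper, and the keeper is home: more than 21 mm of its 24 mm along. Nothing is still moving (all of step 2 and velocity of joint plunger between -0.005 and 0.005 m/s and velocity of joint keeper between -0.005 and 0.005 m/s); the robot touches nothing.
It fails at once if more than 25 N is put on the plunger (contact force between any of the arm, the fingers and plunger above 25 N).
It fails at once if a bystander is moved by more than 25 mm (distance of any of motor, spare_board, pack_a, pack_b, carton_a, carton_b, driver from where it was at the start of the episode above 0.025 m).
It also fails if it takes over 54 s, if anything falls off the work surface, if the arm or the gripper's body presses on something with over 40 N, if the wrist force passes 120 N, or if a joint passes its speed limit or range.

## Working session

There is one attempt and no reset: what is moved stays moved. The work goes in short steps, Python scripts to look and compute and a shell command to move; the robot and the scene stay as the last step left them, time stands still between calls to the robot, and variables do not carry over. Pictures are saved under pics/ and viewed, and the job is handed in when it is done.

```bash
ls; mkdir -p pics; python3 - <<'E'
from cell import manip, imaging
import cv2
s=manip.read_state(); print(s['time'],s['tcp_pos'],s['tool_rot'],s['finger_gap'],s['wrist_force'])
for n in ['scene','top','wrist']:
    im=imaging.camera(n); cv2.imwrite(f'pics/{n}0.png',im[:,:,::-1]); i=imaging.camera_info(n); print(n,i)
E
```

```text
pics
0.0 [0.25852784 0.56850637 0.21390487] [[-5.24732481e-04  4.13903052e-01  9.10320816e-01]
 [-1.21328858e-03  9.10320008e-01 -4.13903384e-01]
 [-9.99999126e-01 -1.32167040e-03  2.45093688e-05]] 0.09187122753810736 [ 0.5404743   0.45947503 -0.45360149]
scene {'fovy': 51.30127732114144, 'cx': 277.0490064602489, 'cy': 210.9923287945216, 'R': array([[-0.18266016,  0.98316035,  0.00556667],
       [ 0.8294278 ,  0.15713354, -0.53605837],
       [-0.52790604, -0.09329936, -0.84416257]]), 't': array([ 0.07499015, -0.32041717,  1.29278645])}
top {'fovy': 51.53410215709236, 'cx': 279.8882939026681, 'cy': 208.70678267436614, 'R': array([[ 7.33067666e-04, -9.99992986e-01,  3.67306256e-03],
       [-9.97069688e-01, -1.01188623e-03, -7.64919121e-02],
       [ 7.64950923e-02, -3.60622559e-03, -9.97063436e-01]]), 't': array([-0.01575695,  0.43393205,  1.26430805])}
wrist {'fovy': 67.44635013435892, 'cx': 275.22321344944, 'cy': 204.9204480778688, 'R': array([[ 0.41363812,  0.91044079, -0.00103908],
       [ 0.88262886, -0.40072195,  0.24574013],
       [ 0.22331545, -0.1025646 , -0.96933519]]), 't': array([-0.62408318, -0.02790654,  0.38974738])}
```

View pics/scene0.png

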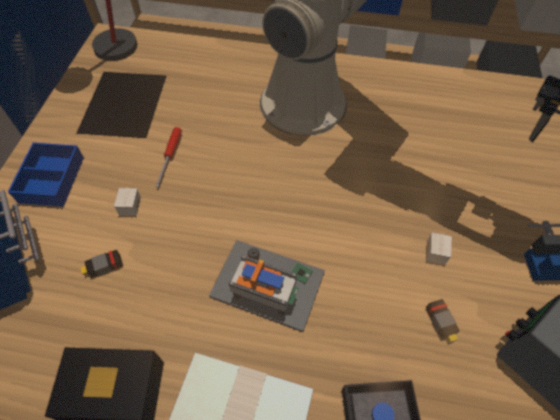

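View pics/top0.png

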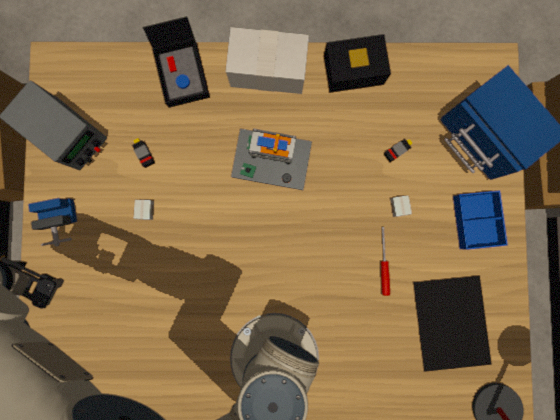

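View pics/wrist0.png

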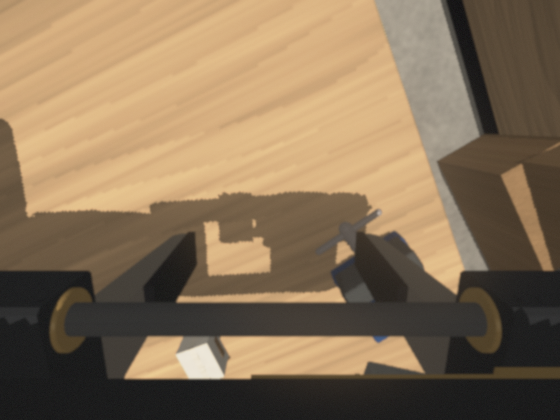

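The jig is at about (272,158) in the top view and (268,285) in the scene view. The spare board and motor lie on the robot side of the head. Next I'll measure the jig.

```bash
cat > h.py <<'E'
import numpy as np, cv2
from cell import manip, imaging, finder
def K(i):
    f=210/np.tan(np.radians(i['fovy']/2)); return f,i['cx'],i['cy']
def ray(n,uv,z,i=None):
    i=i or imaging.camera_info(n); f,cx,cy=K(i)
    R=np.array(i['R']);t=np.array(i['t']); c=-R.T@t
    d=R.T@np.array([(uv[0]-cx)/f,(uv[1]-cy)/f,1]); return c+d*(z-c[2])/d[2]
def proj(n,X,i=None):
    i=i or imaging.camera_info(n); f,cx,cy=K(i)
    p=np.array(i['R'])@np.array(X)+np.array(i['t']); return np.array([cx+f*p[0]/p[2],cy+f*p[1]/p[2]])
E
python3 - <<'E'
from h import *
for n in ['top','scene']:
    im=imaging.camera(n)
    for q in ['jig_base','plunger','keeper','motor','spare_board']:
        for d in finder.trace(q,n)[:2]:
            m=d['mask'].astype(np.uint8); 
            r=cv2.minAreaRect(cv2.findNonZero(m)); print(n,q,round(d['confidence'],2),d['box'],m.sum(),r)
            z={'jig_base':.012,'motor':.03,'spare_board':.02}.get(q,.07)
            b=cv2.boxPoints(r); print(np.round([ray(n,p,z)[:2] for p in b],3).tolist())
    c=im[110:210,210:330] if n=='top' else im[230:340,200:340]
    cv2.imwrite(f'pics/{n}z.png',cv2.resize(c,None,fx=5.5,fy=5.5,interpolation=cv2.INTER_CUBIC)[:,:,::-1])
E
```

```text
top jig_base 0.97 [232.6, 128.2, 311.8, 189.5] 2391 ((270.2138977050781, 159.13795471191406), (75.19871520996094, 51.335655212402344), 9.61972713470459)
[[0.525, 0.136], [0.678, 0.112], [0.64, -0.11], [0.488, -0.084]]
top plunger 0.58 [254.3, 139.6, 287.5, 150.3] 275 ((271.37640380859375, 143.02407836914062), (30.59282875061035, 11.039613723754883), 10.784297943115234)
[[0.61, 0.055], [0.642, 0.049], [0.625, -0.037], [0.594, -0.031]]
top keeper 0.6 [261.0, 131.0, 290.2, 157.9] 336 ((275.01922607421875, 143.90383911132812), (28.240724563598633, 20.592193603515625), 11.309932708740234)
[[0.594, 0.044], [0.653, 0.033], [0.637, -0.046], [0.578, -0.035]]
top keeper 0.47 [241.5, 165.4, 254.4, 175.3] 138 ((247.45001220703125, 169.65000915527344), (12.649109840393066, 11.067971229553223), 18.434947967529297)
[[0.532, 0.099], [0.562, 0.089], [0.55, 0.055], [0.52, 0.065]]
top motor 0.63 [284.4, 172.7, 292.0, 184.5] 77 ((286.0, 177.5), (9.0, 8.0), 90.0)
[[0.538, -0.021], [0.538, -0.045], [0.511, -0.045], [0.511, -0.021]]
top spare_board 0.68 [239.9, 164.4, 256.2, 176.1] 176 ((247.40003967285156
[... 480 characters left out ...]
16.807415008544922), 19.440034866333008)
[[0.609, -0.042], [0.572, -0.039], [0.587, 0.048], [0.624, 0.043]]
scene keeper 0.84 [241.2, 259.2, 282.6, 293.9] 540 ((259.5463562011719, 275.0170593261719), (38.86716079711914, 29.878820419311523), 20.224857330322266)
[[0.62, -0.048], [0.552, -0.041], [0.569, 0.042], [0.635, 0.032]]
scene motor 0.63 [246.4, 251.8, 255.9, 256.7] 80 ((253.5, 252.5), (9.0, 9.0), 90.0)
[[0.516, -0.046], [0.512, -0.026], [0.535, -0.021], [0.539, -0.041]]
scene spare_board 0.59 [294.5, 265.4, 310.2, 286.9] 222 ((301.2311706542969, 272.6839599609375), (17.19175910949707, 14.957801818847656), 29.05460548400879)
[[0.561, 0.057], [0.526, 0.068], [0.54, 0.105], [0.574, 0.093]]
```

View pics/topz.png

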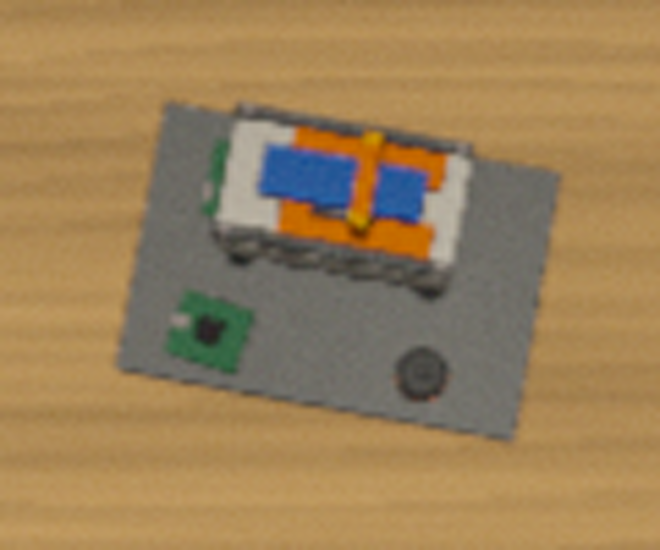

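View pics/scenez.png

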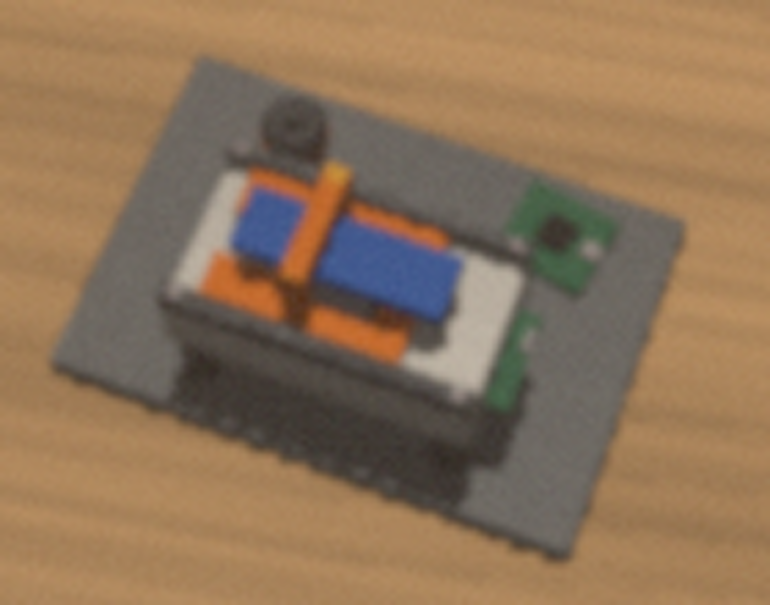

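```bash
python3 - <<'E'
from h import *
from scipy.optimize import least_squares
for tag,a,b in [('pad',(271.4,143.0),(262.1,276.8)),('barends',None,None)]:
    if a is None: continue
    r=least_squares(lambda X:np.r_[proj('top',X)-a,proj('scene',X)-b],[.6,0,.07]); print(tag,r.x,r.fun)
s=manip.read_state(); R=np.array(s['tool_rot']);p=np.array(s['tcp_pos'])
for d in [0,.03,.1]: print(d,proj('wrist',p+R[:,0]*d))
i=imaging.camera_info('wrist'); c=-np.array(i['R']).T@np.array(i['t']); print('cam in tool',R.T@(c-p), R.T@np.array(i['R'])[2])
# bar end points from zoom
for n,(o,pts) in {'top':((210,110),[(372,140),(358,222)]),'scene':((200,230),[(338,172),(297,290)])}.items():
    for q in pts: 
        uv=np.array(o)+np.array(q)/5.5
        print(n,uv)
E
```

```text
pad [0.61100454 0.0069021  0.10153675] [ 0.63518742 -0.1209913   0.46971715  0.00700826]
0 [275.79135104 248.30483586]
0.03 [275.71308729 231.31563489]
0.1 [275.59400118 205.46486679]
cam in tool [-0.16997261 -0.00035196 -0.0689412 ] [9.69333976e-01 8.39722582e-05 2.45747097e-01]
top [277.63636364 135.45454545]
top [275.09090909 150.36363636]
scene [261.45454545 261.27272727]
scene [254.         282.72727273]
```

```bash
python3 -m inch '[{"ty":-2,"tz":3,"wx":-1},{"ty":-5.5,"tz":8,"wx":-3},{"ty":-9.5,"tz":13.5,"wx":-5},{"ty":-13,"tz":19,"wx":-7},{"ty":-17,"tz":25,"wx":-9},{"ty":-21,"tz":31,"wx":-11},{"ty":-25,"tz":37,"wx":-13},{"ty":-29,"tz":43,"wx":-14},{"ty":-32.5,"tz":48,"wx":-14.8},{"ty":-35,"tz":52,"wx":-14.8}]'
```

```text
schema error: expected keys hand, tx, ty, tz, wx, wy, wz
```

```bash
python3 -m inch '[{"hand":9,"tx":0,"ty":-2,"tz":3,"wx":-1,"wy":0,"wz":0},{"hand":8,"tx":0,"ty":-5.5,"tz":8,"wx":-3,"wy":0,"wz":0},{"hand":7,"tx":0,"ty":-9.5,"tz":13.5,"wx":-5,"wy":0,"wz":0},{"hand":6,"tx":0,"ty":-13,"tz":19,"wx":-7,"wy":0,"wz":0},{"hand":5,"tx":0,"ty":-17,"tz":25,"wx":-9,"wy":0,"wz":0},{"hand":5,"tx":0,"ty":-21,"tz":31,"wx":-11,"wy":0,"wz":0},{"hand":5,"tx":0,"ty":-25,"tz":37,"wx":-13,"wy":0,"wz":0},{"hand":5,"tx":0,"ty":-29,"tz":43,"wx":-14,"wy":0,"wz":0},{"hand":5,"tx":0,"ty":-32.5,"tz":48,"wx":-14.8,"wy":0,"wz":0},{"hand":5,"tx":0,"ty":-35,"tz":52,"wx":-14.8,"wy":0,"wz":0}]'
python3 - <<'E'
from h import *
im=imaging.camera('wrist'); cv2.imwrite('pics/w1.png',im[:,:,::-1])
s=manip.read_state();print(s['time'],s['tcp_pos'],np.round(s['tool_rot'],4).tolist(),s['wrist_force'],s['finger_gap'],s['joint_positions'])
E
```

```text
time: 2.0
tcp_pos: [0.5722, 0.0583, 0.2149]
tool_rot: [[0.001, 0.168, 0.986], [0.0, 0.986, -0.168], [-1.0, 0.0, 0.001]]
wrist_force: [0.5, 1.0, 0.3]
finger_gap: 0.0502
2.05 [0.57586537 0.0526551  0.21500778] [[0.0036, 0.1693, 0.9856], [-0.003, 0.9856, -0.1693], [-1.0, -0.0024, 0.0041]] [ 1.40984931 -4.40157184  1.39943173] 0.050229694284070946 [  5.195351    15.96291214  99.56286345  -0.21354676  64.2849787
 -74.96600939]
```

View pics/w1.png

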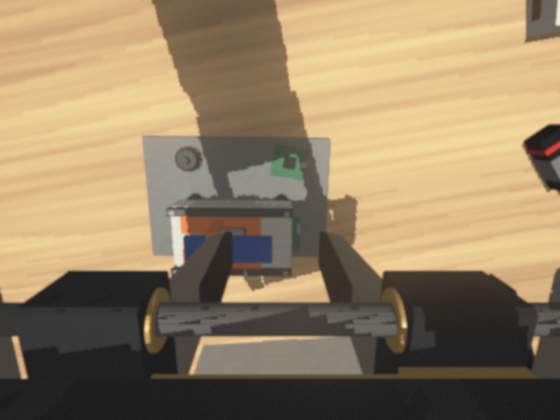

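```bash
python3 -m inch '[{"hand":5,"tx":0.5,"ty":0.2,"tz":3,"wx":0,"wy":0,"wz":0},{"hand":5,"tx":1.5,"ty":0.6,"tz":6.5,"wx":0,"wy":0,"wz":0},{"hand":5,"tx":1.5,"ty":0.6,"tz":8.8,"wx":0,"wy":0,"wz":0},{"hand":5,"tx":1.5,"ty":0.6,"tz":8.8,"wx":0,"wy":0,"wz":0},{"hand":5,"tx":1.5,"ty":0.6,"tz":8.8,"wx":0,"wy":0,"wz":0}]'
cat > look.py <<'E'
import sys,pickle
from h import *
k=sys.argv[1]
i=imaging.camera_info('wrist'); s=manip.read_state()
im=imaging.camera('wrist'); cv2.imwrite(f'pics/{k}.png',im[:,:,::-1])
print(s['time'],s['tcp_pos'],np.round(s['tool_rot'],4).tolist(),np.round(s['wrist_force'],2))
o={'i':i,'s':s,'im':im,'d':{}}
for q in ['plunger','keeper','jig_base']:
    d=finder.trace(q,'wrist'); o['d'][q]=d
    for x in d[:2]: print(q,round(x['confidence'],2),x['box'],cv2.minAreaRect(cv2.findNonZero(x['mask'].astype(np.uint8))))
pickle.dump(o,open(f'{k}.pkl','wb'))
E
python3 look.py v1
```

```text
time: 2.68
tcp_pos: [0.6581, 0.0516, 0.1994]
tool_rot: [[-0.001, 0.168, 0.986], [0.0, 0.986, -0.168], [-1.0, -0.0, -0.001]]
wrist_force: [0.3, -0.0, 0.2]
finger_gap: 0.0498
2.675 [0.65812132 0.05156348 0.19941923] [[-0.0009, 0.1677, 0.9858], [0.0, 0.9858, -0.1677], [-1.0, -0.0001, -0.0009]] [ 0.29 -0.03  0.2 ]
plunger 0.67 [161.7, 142.0, 262.8, 182.3] ((212.0, 160.0), (34.0, 100.0), 90.0)
keeper 0.92 [160.6, 129.1, 250.9, 191.8] ((204.5, 158.5), (67.0, 91.0), 90.0)
jig_base 0.89 [119.8, 52.7, 328.0, 194.9] ((224.22962951660156, 122.75267028808594), (208.0673370361328, 139.04873657226562), 0.6661999821662903)
```

View pics/v1.png

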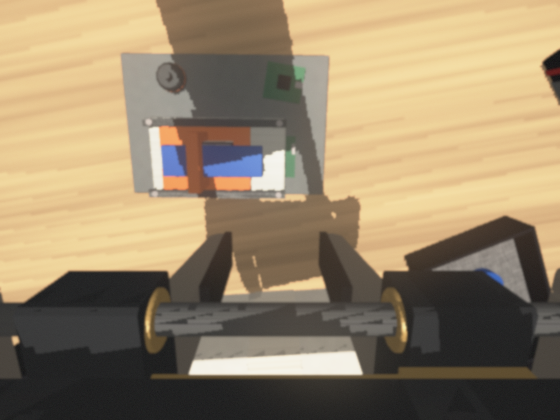

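```bash
python3 -m inch '[{"hand":4,"tx":0,"ty":-3,"tz":0,"wx":0,"wy":0,"wz":0},{"hand":3,"tx":0,"ty":-8,"tz":0,"wx":0,"wy":0,"wz":0},{"hand":2.6,"tx":0,"ty":-11,"tz":0,"wx":0,"wy":0,"wz":0},{"hand":2.6,"tx":0,"ty":-11,"tz":0,"wx":0,"wy":0,"wz":0},{"hand":2.6,"tx":0,"ty":-11,"tz":0,"wx":0,"wy":0,"wz":0}]'
python3 look.py v2
python3 - <<'E'
import pickle,cv2
for k,(x,y) in {'v1':(115,45),'v2':(225,45)}.items():
    im=pickle.load(open(k+'.pkl','rb'))['im'][y:y+155,x:x+220]
    cv2.imwrite(f'pics/{k}z.png',cv2.resize(im,None,fx=3.6,fy=3.6,interpolation=cv2.INTER_CUBIC)[:,:,::-1])
E
```

```text
time: 3.5
tcp_pos: [0.6406, -0.0563, 0.1999]
tool_rot: [[0.0, 0.168, 0.986], [0.0, 0.986, -0.168], [-1.0, 0.0, 0.0]]
wrist_force: [0.9, 0.1, 0.5]
finger_gap: 0.0261
3.5 [ 0.64055135 -0.0563442   0.19985491] [[0.0004, 0.1679, 0.9858], [0.0004, 0.9858, -0.1679], [-1.0, 0.0005, 0.0003]] [0.94 0.1  0.46]
plunger 0.85 [293.0, 143.6, 396.3, 176.9] ((342.984130859375, 158.42214965820312), (101.72627258300781, 32.87443161010742), 0.9877603054046631)
keeper 0.81 [281.7, 126.1, 374.0, 191.0] ((328.0, 158.0), (66.0, 92.0), 90.0)
keeper 0.15 [366.8, 58.3, 409.3, 102.4] ((387.28680419921875, 80.69407653808594), (40.9592170715332, 38.181724548339844), 10.12467098236084)
jig_base 0.86 [224.9, 50.5, 429.3, 193.9] ((328.5, 121.5), (141.0, 207.0), 90.0)
```

View pics/v1z.png

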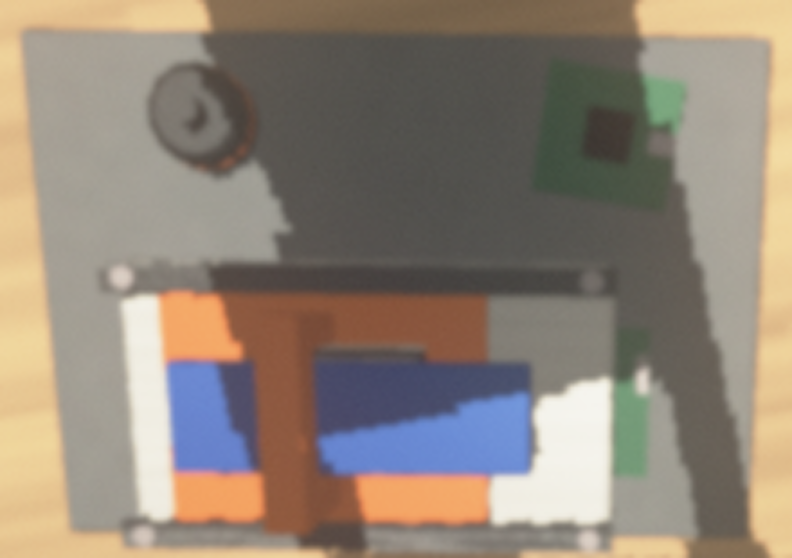

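View pics/v2z.png

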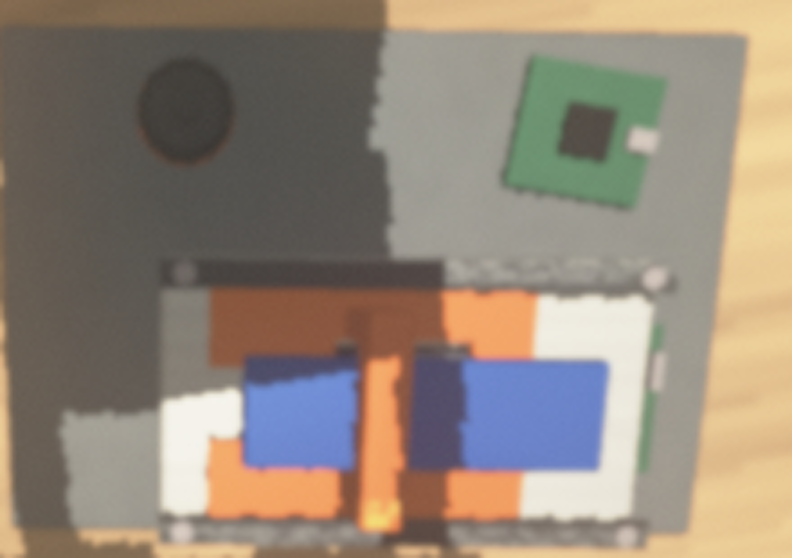

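```bash
cat > fit.py <<'E'
import pickle
from h import *
from scipy.optimize import least_squares
V={k:pickle.load(open(k+'.pkl','rb')) for k in ['v1','v2']}
O={'v1':(115,45),'v2':(225,45)}
# local: (x,y,z) ; image up = base +y ; image right = base +x
pad=[(-42,13),(42,13),(42,-13),(-42,-13)]
obs={'v1':[(168,362),(530,363),(530,473),(175,473)],'v2':[(245,355),(608,361),(598,470),(243,468)]}
bar=[(-5,24),(5,24),(5,-24),(-5,-24)]
ob={'v1':[(243,310),(302,310),(312,530),(265,530)],'v2':[(365,310),(415,310),(402,530),(360,530)]}
def res(p):
    x,y,z,a,q=p; c,s=np.cos(a),np.sin(a); r=[]
    def W(l): return np.array([x+c*l[0]-s*l[1],y+s*l[0]+c*l[1],z+l[2]])
    for k in V:
        for l,o in zip(pad,obs[k]): r+=list(proj('w',W((l[0]/1e3,l[1]/1e3,.057)),V[k]['i'])-(np.array(O[k])+np.array(o)/3.6))
        for l,o in zip(bar,ob[k]): r+=list(proj('w',W((-.012+q+l[0]/1e3,l[1]/1e3,.074)),V[k]['i'])-(np.array(O[k])+np.array(o)/3.6))
    return np.array(r)
r=least_squares(res,[.61,.007,.04,1.4,.0],loss='soft_l1'); print(r.x,np.degrees(r.x[3])); print(np.round(res(r.x).reshape(-1,2),1).tolist())
x,y,z,a,q=r.x
print('bar xy',x+np.cos(a)*(q-.012),y+np.sin(a)*(q-.012),'pad top',z+.057,'bar top',z+.074)
W=np.array([x,y,z+.057]); print('pred top/scene', proj('top',W),proj('scene',W))
for k in V:
    s=V[k]['s'];T=np.array(s['tool_rot']);print(T.T@(np.array([x+np.cos(a)*(q-.012),y+np.sin(a)*(q-.012),z+.057])-s['tcp_pos']), np.degrees(np.arctan2(T[1,1],T[0,1])))
E
python3 fit.py
```

```text
[6.09851267e-01 6.02868794e-03 4.71517499e-02 1.39710239e+00
 1.49538001e-04] 80.04807024404137
[[-0.4, -0.6], [0.2, -0.3], [0.4, 0.2], [0.2, -0.4], [2.5, 0.8], [-0.9, 0.9], [-0.4, 0.9], [0.2, 0.8], [-0.2, 0.3], [0.1, -0.9], [-0.1, -0.1], [-0.2, -0.0], [0.7, -0.3], [-0.2, -0.3], [0.1, -0.3], [-0.7, -0.3]]
bar xy 0.6078032478386747 -0.005643461274629205 pad top 0.10415174988635978 bar top 0.12115174988635977
pred top/scene [272.33560967 143.07484027] [262.2308533  275.68331543]
[ 0.09531176 -0.06482429 -0.03992387] 80.34479475289291
[ 0.09571077  0.04443914 -0.04082536] 80.33640294903782
```

```bash
python3 -m inch '[{"hand":2.6,"tx":0,"ty":2,"tz":-2,"wx":0,"wy":0,"wz":0},{"hand":2.6,"tx":1,"ty":4,"tz":-3.8,"wx":0.3,"wy":0,"wz":0},{"hand":2.6,"tx":3.5,"ty":4.45,"tz":-4.05,"wx":0.3,"wy":0,"wz":0},{"hand":2.6,"tx":6,"ty":4.45,"tz":-4.05,"wx":0.3,"wy":0,"wz":0},{"hand":2.6,"tx":6.3,"ty":4.45,"tz":-4.05,"wx":0.3,"wy":0,"wz":0},{"hand":2.6,"tx":6.3,"ty":4.45,"tz":-4.05,"wx":0.3,"wy":0,"wz":0}]'
python3 look.py v3
python3 - <<'E'
from h import *
im=imaging.camera('scene')[215:325,200:340]
cv2.imwrite('pics/s3.png',cv2.resize(im,None,fx=5.5,fy=5.5,interpolation=cv2.INTER_CUBIC)[:,:,::-1])
E
```

```text
time: 4.45
tcp_pos: [0.6084, -0.0061, 0.137]
tool_rot: [[0.0, 0.173, 0.985], [0.0, 0.985, -0.173], [-1.0, 0.0, 0.0]]
wrist_force: [0.2, 1.1, -1.2]
finger_gap: 0.0258
4.45 [ 0.60841726 -0.00609165  0.13701631] [[0.0002, 0.1725, 0.985], [0.0, 0.985, -0.1725], [-1.0, 0.0001, 0.0002]] [ 0.19  1.07 -1.21]
plunger 0.94 [231.2, 204.0, 356.6, 252.2] ((293.43292236328125, 224.63612365722656), (125.18160247802734, 45.63962173461914), 0.6820604205131531)
keeper 0.89 [224.9, 186.2, 334.0, 273.1] ((279.0, 228.0), (90.0, 110.0), 90.0)
jig_base 0.55 [165.5, 85.8, 409.9, 245.5] ((287.6297607421875, 164.045654296875), (246.02691650390625, 158.99301147460938), 0.2864765226840973)
```

View pics/v3.png

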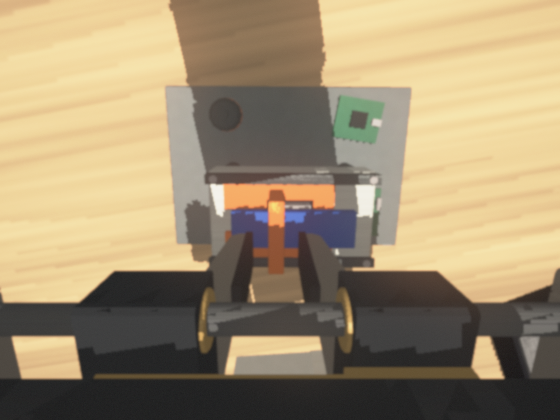

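View pics/s3.png

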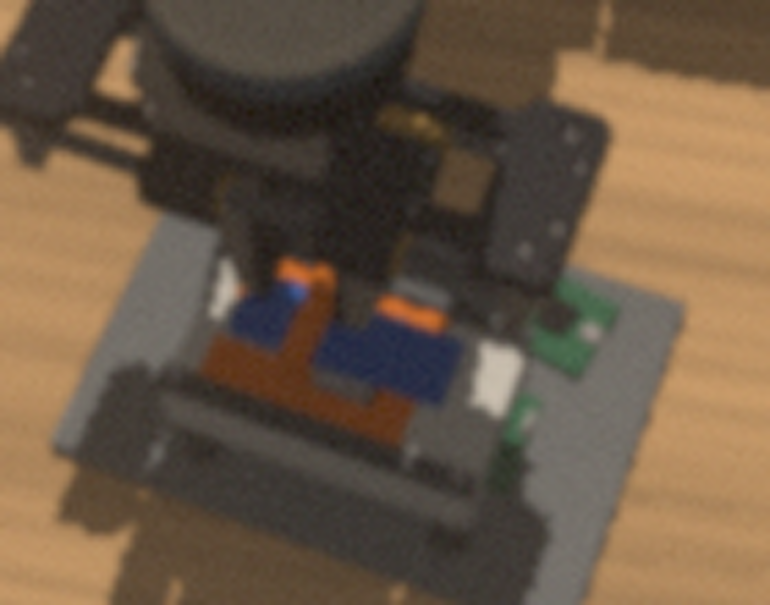

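The bar is centred between the open fingers: column 276 against 275.8 for the tool axis. Descending beside it.

```bash
python3 -m inch '[{"hand":2.4,"tx":0.8,"ty":0,"tz":0,"wx":0,"wy":0,"wz":0},{"hand":2.2,"tx":1.6,"ty":0,"tz":0,"wx":0,"wy":0,"wz":0},{"hand":2.0,"tx":2.2,"ty":0,"tz":0,"wx":0,"wy":0,"wz":0},{"hand":1.8,"tx":2.7,"ty":0,"tz":0,"wx":0,"wy":0,"wz":0},{"hand":1.8,"tx":2.7,"ty":0,"tz":0,"wx":0,"wy":0,"wz":0},{"hand":1.8,"tx":2.7,"ty":0,"tz":0,"wx":0,"wy":0,"wz":0}]'
python3 -m inch '[{"hand":1.8,"tx":0.1,"ty":0,"tz":0,"wx":0,"wy":0,"wz":0},{"hand":1.8,"tx":0.2,"ty":0,"tz":0,"wx":0,"wy":0,"wz":0},{"hand":1.8,"tx":0.3,"ty":0,"tz":0,"wx":0,"wy":0,"wz":0},{"hand":1.8,"tx":0.3,"ty":0,"tz":0,"wx":0,"wy":0,"wz":0}]'
python3 -m inch '[{"hand":1.8,"tx":0.1,"ty":0,"tz":0,"wx":0,"wy":0,"wz":0},{"hand":1.8,"tx":0.2,"ty":0,"tz":0,"wx":0,"wy":0,"wz":0},{"hand":1.8,"tx":0.3,"ty":0,"tz":0,"wx":0,"wy":0,"wz":0},{"hand":1.8,"tx":0.3,"ty":0,"tz":0,"wx":0,"wy":0,"wz":0}]'
```

```text
time: 5.45
tcp_pos: [0.6082, -0.0064, 0.1097]
tool_rot: [[0.0, 0.173, 0.985], [-0.0, 0.985, -0.173], [-1.0, 0.0, 0.0]]
wrist_force: [-0.2, -0.9, -0.5]
finger_gap: 0.0181
time: 5.95
tcp_pos: [0.6082, -0.0064, 0.1067]
tool_rot: [[0.0, 0.173, 0.985], [-0.0, 0.985, -0.173], [-1.0, -0.0, 0.0]]
wrist_force: [-0.7, 1.1, 2.2]
finger_gap: 0.0181
time: 6.45
tcp_pos: [0.6082, -0.0064, 0.1036]
tool_rot: [[0.0, 0.173, 0.985], [-0.0, 0.985, -0.173], [-1.0, 0.0, 0.0]]
wrist_force: [-0.3, -1.2, 4.1]
finger_gap: 0.0177
```

```bash
cat > f.py <<'E'
from h import *
F=[]
for k in range(4):
    s=manip.read_state();F.append(s['wrist_force']);imaging.camera('top')
s=manip.read_state();F.append(s['wrist_force'])
print(np.round(F,1).tolist(),'mean',np.mean(F,0).round(2),s['tcp_pos'],s['finger_gap'],s['time'])
E
python3 f.py
python3 -m inch '[{"hand":1.8,"tx":0.1,"ty":0,"tz":0,"wx":0,"wy":0,"wz":0},{"hand":1.8,"tx":0.2,"ty":0,"tz":0,"wx":0,"wy":0,"wz":0},{"hand":1.8,"tx":0.2,"ty":0,"tz":0,"wx":0,"wy":0,"wz":0}]'
python3 f.py
python3 -m inch '[{"hand":1.8,"tx":0.1,"ty":0,"tz":0,"wx":0,"wy":0,"wz":0},{"hand":1.8,"tx":0.2,"ty":0,"tz":0,"wx":0,"wy":0,"wz":0},{"hand":1.8,"tx":0.2,"ty":0,"tz":0,"wx":0,"wy":0,"wz":0}]'
python3 f.py
```

```text
[[-0.3, -1.2, 4.1], [-0.5, 0.2, 3.8], [-0.1, 0.3, 3.0], [0.4, -0.3, 3.0], [-1.0, -0.2, 4.4]] mean [-0.33 -0.23  3.65] [ 0.60814977 -0.00639069  0.10362368] 0.017735583035625398 6.65
time: 7.02
tcp_pos: [0.6082, -0.0063, 0.1016]
tool_rot: [[0.0, 0.173, 0.985], [-0.0, 0.985, -0.173], [-1.0, 0.0, 0.0]]
wrist_force: [-0.7, -0.8, 5.0]
finger_gap: 0.0181
[[-0.7, -0.8, 5.0], [-1.0, 0.1, 4.7], [-0.2, -0.0, 4.3], [0.6, 0.4, 5.2], [-0.1, 0.1, 4.2]] mean [-0.27 -0.06  4.68] [ 0.60819153 -0.00636297  0.1016622 ] 0.018166030624875394 7.225
time: 7.6
tcp_pos: [0.6082, -0.0064, 0.0996]
tool_rot: [[0.0, 0.173, 0.985], [-0.0, 0.985, -0.173], [-1.0, 0.0, 0.0]]
wrist_force: [-0.2, -0.5, 6.4]
finger_gap: 0.0178
[[-0.2, -0.5, 6.4], [-0.2, 0.1, 5.8], [-1.7, -0.6, 6.0], [-0.7, 1.1, 5.8], [-1.2, -0.2, 4.9]] mean [-0.8  -0.02  5.78] [ 0.60819954 -0.00636185  0.09968172] 0.017694695290921995 7.8
```

```bash

python3 -m inch '[{"hand":1.8,"tx":0.1,"ty":0,"tz":0,"wx":0,"wy":0,"wz":0},{"hand":1.8,"tx":0.2,"ty":0,"tz":0,"wx":0,"wy":0,"wz":0},{"hand":1.8,"tx":0.3,"ty":0,"tz":0,"wx":0,"wy":0,"wz":0},{"hand":1.8,"tx":0.3,"ty":0,"tz":0,"wx":0,"wy":0,"wz":0}]'
python3 f.py
python3 -m inch '[{"hand":1.8,"tx":0.05,"ty":0,"tz":0,"wx":0,"wy":0,"wz":0},{"hand":1.8,"tx":0.1,"ty":0,"tz":0,"wx":0,"wy":0,"wz":0},{"hand":1.8,"tx":0.1,"ty":0,"tz":0,"wx":0,"wy":0,"wz":0}]'
python3 f.py
```

```text
time: 8.3
tcp_pos: [0.6082, -0.0064, 0.0968]
tool_rot: [[0.0, 0.173, 0.985], [-0.0, 0.985, -0.173], [-1.0, -0.0, 0.0]]
wrist_force: [-1.5, -0.8, 6.8]
finger_gap: 0.018
[[-1.5, -0.8, 6.8], [-0.2, -0.6, 7.2], [-1.1, 0.9, 6.7], [-1.1, -0.2, 7.4], [-0.2, 0.2, 6.8]] mean [-0.81 -0.09  6.98] [ 0.60823138 -0.00636692  0.09683975] 0.01798291254263229 8.5
time: 8.88
tcp_pos: [0.6083, -0.0064, 0.0967]
tool_rot: [[0.0, 0.173, 0.985], [-0.0, 0.985, -0.173], [-1.0, 0.0, 0.0]]
wrist_force: [-4.2, -0.7, 14.6]
finger_gap: 0.0179
[[-4.2, -0.7, 14.6], [-3.6, -1.6, 14.3], [-3.8, -0.4, 15.7], [-4.0, 0.1, 14.8], [-3.7, -0.2, 14.2]] mean [-3.84 -0.56 14.74] [ 0.60828091 -0.00641146  0.09664788] 0.01775307207432182 9.075
```

Hard stop reached at TCP z ≈ 0.0967 with 14.7 N. I'll back off about 1.4 mm, then slide.

```bash

python3 -m inch '[{"hand":1.8,"tx":-0.07,"ty":0,"tz":0,"wx":0,"wy":0,"wz":0},{"hand":1.8,"tx":-0.14,"ty":0,"tz":0,"wx":0,"wy":0,"wz":0},{"hand":1.8,"tx":-0.14,"ty":0,"tz":0,"wx":0,"wy":0,"wz":0}]'
python3 f.py
python3 -m inch '[{"hand":1.8,"tx":0,"ty":0.15,"tz":0,"wx":0,"wy":0,"wz":0},{"hand":1.8,"tx":0,"ty":0.3,"tz":0,"wx":0,"wy":0,"wz":0},{"hand":1.8,"tx":0,"ty":0.45,"tz":0,"wx":0,"wy":0,"wz":0},{"hand":1.8,"tx":0,"ty":0.6,"tz":0,"wx":0,"wy":0,"wz":0},{"hand":1.8,"tx":0,"ty":0.6,"tz":0,"wx":0,"wy":0,"wz":0}]'
python3 f.py
```

```text
time: 9.45
tcp_pos: [0.6082, -0.0064, 0.0973]
tool_rot: [[0.0, 0.173, 0.985], [-0.0, 0.985, -0.173], [-1.0, 0.0, 0.0]]
wrist_force: [-0.8, 0.1, 6.3]
finger_gap: 0.0178
[[-0.8, 0.1, 6.3], [-1.4, -0.9, 7.2], [-0.1, -1.2, 6.8], [0.1, -1.0, 7.7], [-0.8, 0.3, 6.7]] mean [-0.59 -0.55  6.93] [ 0.60819835 -0.00641401  0.09722218] 0.018168095412226134 9.65
time: 10.28
tcp_pos: [0.6092, -0.0015, 0.0972]
tool_rot: [[0.0, 0.172, 0.985], [-0.002, 0.985, -0.172], [-1.0, -0.002, 0.0]]
wrist_force: [-0.5, -5.0, 7.1]
finger_gap: 0.0183
[[-0.5, -5.0, 7.1], [-1.0, -4.2, 7.2], [-1.0, -5.4, 7.2], [-1.0, -5.4, 7.9], [-1.2, -5.0, 7.0]] mean [-0.95 -5.    7.29] [ 0.60917106 -0.00144785  0.09718717] 0.017974270299434814 10.475
```

```bash

python3 -m inch '[{"hand":1.8,"tx":0,"ty":0.15,"tz":0,"wx":0,"wy":0,"wz":0},{"hand":1.8,"tx":0,"ty":0.3,"tz":0,"wx":0,"wy":0,"wz":0},{"hand":1.8,"tx":0,"ty":0.45,"tz":0,"wx":0,"wy":0,"wz":0},{"hand":1.8,"tx":0,"ty":0.6,"tz":0,"wx":0,"wy":0,"wz":0},{"hand":1.8,"tx":0,"ty":0.6,"tz":0,"wx":0,"wy":0,"wz":0}]'
python3 f.py
python3 -m inch '[{"hand":1.8,"tx":0,"ty":0.15,"tz":0,"wx":0,"wy":0,"wz":0},{"hand":1.8,"tx":0,"ty":0.3,"tz":0,"wx":0,"wy":0,"wz":0},{"hand":1.8,"tx":0,"ty":0.45,"tz":0,"wx":0,"wy":0,"wz":0},{"hand":1.8,"tx":0,"ty":0.6,"tz":0,"wx":0,"wy":0,"wz":0},{"hand":1.8,"tx":0,"ty":0.6,"tz":0,"wx":0,"wy":0,"wz":0}]'
python3 f.py
python3 look.py v4 | head -1
```

```text
time: 11.1
tcp_pos: [0.6102, 0.0043, 0.0972]
tool_rot: [[0.0, 0.172, 0.985], [-0.002, 0.985, -0.172], [-1.0, -0.002, 0.0]]
wrist_force: [-1.3, -5.3, 6.8]
finger_gap: 0.018
[[-1.3, -5.3, 6.8], [-1.7, -6.8, 7.4], [-1.2, -6.6, 7.7], [-1.2, -6.3, 7.3], [-0.5, -7.1, 7.2]] mean [-1.17 -6.41  7.26] [0.61023562 0.00426102 0.0971994 ] 0.01792213658037896 11.3
time: 11.92
tcp_pos: [0.6113, 0.0102, 0.0972]
tool_rot: [[0.0, 0.172, 0.985], [-0.002, 0.985, -0.172], [-1.0, -0.002, 0.0]]
wrist_force: [-1.3, -6.0, 7.1]
finger_gap: 0.0179
[[-1.3, -6.0, 7.1], [-0.8, -7.1, 7.1], [-0.9, -6.6, 7.2], [-1.3, -5.6, 7.1], [-0.4, -6.3, 7.1]] mean [-0.94 -6.32  7.11] [0.6112972  0.01015473 0.0971898 ] 0.0180765242458285 12.125
12.125 [0.6112972  0.01015473 0.0971898 ] [[0.0002, 0.1724, 0.985], [-0.0018, 0.985, -0.1724], [-1.0, -0.0017, 0.0005]] [-0.4  -6.28  7.09]
```

View pics/v4.png

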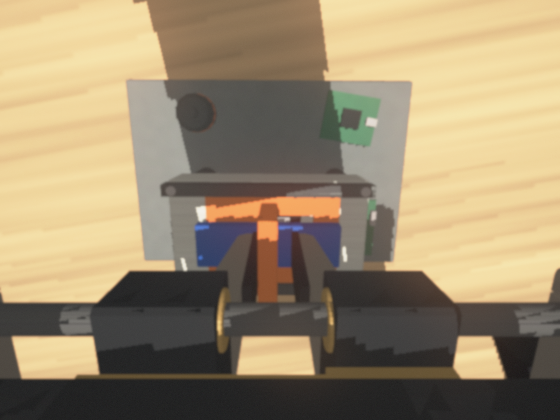

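The bar (column 267) is against the left finger and moving with it. I'll keep sliding.

```bash

python3 -m inch '[{"hand":1.8,"tx":0,"ty":0.15,"tz":0,"wx":0,"wy":0,"wz":0},{"hand":1.8,"tx":0,"ty":0.3,"tz":0,"wx":0,"wy":0,"wz":0},{"hand":1.8,"tx":0,"ty":0.45,"tz":0,"wx":0,"wy":0,"wz":0},{"hand":1.8,"tx":0,"ty":0.6,"tz":0,"wx":0,"wy":0,"wz":0},{"hand":1.8,"tx":0,"ty":0.75,"tz":0,"wx":0,"wy":0,"wz":0},{"hand":1.8,"tx":0,"ty":0.75,"tz":0,"wx":0,"wy":0,"wz":0}]'
python3 f.py
python3 -m inch '[{"hand":1.8,"tx":0,"ty":0.1,"tz":0,"wx":0,"wy":0,"wz":0},{"hand":1.8,"tx":0,"ty":0.2,"tz":0,"wx":0,"wy":0,"wz":0},{"hand":1.8,"tx":0,"ty":0.2,"tz":0,"wx":0,"wy":0,"wz":0}]'
python3 f.py
```

```text
time: 13.08
tcp_pos: [0.6126, 0.0176, 0.0972]
tool_rot: [[0.0, 0.172, 0.985], [-0.002, 0.985, -0.172], [-1.0, -0.002, 0.001]]
wrist_force: [-0.8, -6.0, 7.2]
finger_gap: 0.0181
[[-0.8, -6.0, 7.2], [-0.6, -6.2, 7.0], [-1.8, -5.9, 7.1], [-0.6, -6.1, 7.2], [-1.0, -5.3, 7.2]] mean [-0.97 -5.9   7.14] [0.61260462 0.01754012 0.09720697] 0.01807250393760238 13.275
time: 13.65
tcp_pos: [0.613, 0.0194, 0.0972]
tool_rot: [[0.0, 0.172, 0.985], [-0.002, 0.985, -0.172], [-1.0, -0.002, 0.001]]
wrist_force: [-1.5, -6.7, 6.4]
finger_gap: 0.0179
[[-1.5, -6.7, 6.4], [-0.7, -6.9, 6.3], [-0.9, -5.8, 7.1], [-2.0, -6.7, 6.6], [-0.9, -6.6, 7.9]] mean [-1.19 -6.53  6.84] [0.61292797 0.01941659 0.09718154] 0.01838160001240567 13.85
```

```bash

python3 -m inch '[{"hand":1.8,"tx":0,"ty":0.1,"tz":0,"wx":0,"wy":0,"wz":0},{"hand":1.8,"tx":0,"ty":0.1,"tz":0,"wx":0,"wy":0,"wz":0}]'
python3 f.py
python3 -m inch '[{"hand":1.8,"tx":0,"ty":0.1,"tz":0,"wx":0,"wy":0,"wz":0},{"hand":1.8,"tx":0,"ty":0.1,"tz":0,"wx":0,"wy":0,"wz":0}]'
python3 f.py
```

```text
time: 14.1
tcp_pos: [0.6132, 0.0204, 0.0972]
tool_rot: [[0.0, 0.172, 0.985], [-0.002, 0.985, -0.172], [-1.0, -0.002, 0.001]]
wrist_force: [-1.6, -5.9, 8.0]
finger_gap: 0.0179
[[-1.6, -5.9, 8.0], [-0.1, -6.4, 7.8], [-1.0, -6.3, 5.9], [-0.2, -7.2, 6.7], [-0.5, -6.5, 7.5]] mean [-0.69 -6.44  7.18] [0.61311327 0.02038423 0.09717495] 0.017868710677530746 14.3
time: 14.55
tcp_pos: [0.6133, 0.0214, 0.0972]
tool_rot: [[0.0, 0.172, 0.985], [-0.002, 0.985, -0.172], [-1.0, -0.002, 0.001]]
wrist_force: [-0.6, -6.5, 7.1]
finger_gap: 0.018
[[-0.6, -6.5, 7.1], [-0.9, -6.0, 6.6], [-1.1, -6.5, 6.1], [-0.8, -6.2, 6.2], [-0.9, -5.4, 6.2]] mean [-0.86 -6.14  6.45] [0.6133101  0.02137213 0.09720672] 0.017937143821870866 14.75
```

```bash

python3 -m inch '[{"hand":1.8,"tx":0,"ty":0.1,"tz":0,"wx":0,"wy":0,"wz":0},{"hand":1.8,"tx":0,"ty":0.1,"tz":0,"wx":0,"wy":0,"wz":0}]'
python3 f.py
python3 -m inch '[{"hand":1.8,"tx":0,"ty":0.1,"tz":0,"wx":0,"wy":0,"wz":0},{"hand":1.8,"tx":0,"ty":0.1,"tz":0,"wx":0,"wy":0,"wz":0}]'
python3 f.py
```

```text
time: 15.0
tcp_pos: [0.6133, 0.0217, 0.0972]
tool_rot: [[-0.0, 0.172, 0.985], [-0.003, 0.985, -0.172], [-1.0, -0.003, 0.0]]
wrist_force: [-1.2, -10.2, 6.8]
finger_gap: 0.0182
[[-1.2, -10.2, 6.8], [-1.2, -10.1, 7.4], [-1.3, -9.9, 8.1], [-1.7, -9.6, 8.0], [-1.4, -9.8, 7.4]] mean [-1.37 -9.92  7.54] [0.61336479 0.02172712 0.09720914] 0.017766638982768593 15.2
time: 15.45
tcp_pos: [0.6134, 0.0218, 0.0972]
tool_rot: [[-0.0, 0.172, 0.985], [-0.004, 0.985, -0.172], [-1.0, -0.004, 0.0]]
wrist_force: [-2.5, -15.2, 8.2]
finger_gap: 0.0182
[[-2.5, -15.2, 8.2], [-2.0, -13.4, 8.2], [-2.5, -14.3, 8.1], [-2.3, -14.3, 8.2], [-2.3, -14.3, 7.8]] mean [ -2.34 -14.32   8.09] [0.61334406 0.02187579 0.09720131] 0.01807259646853693 15.65
```

The end stop was reached after 28.6 mm of travel, shown by a clear rise in side force. I'll ease off the bar slightly and lift.

```bash

python3 -m inch '[{"hand":1.8,"tx":0,"ty":-0.15,"tz":0,"wx":0,"wy":0,"wz":0},{"hand":1.8,"tx":0,"ty":-0.35,"tz":0,"wx":0,"wy":0,"wz":0},{"hand":1.8,"tx":-0.1,"ty":-0.4,"tz":0,"wx":0,"wy":0,"wz":0},{"hand":1.8,"tx":-0.3,"ty":-0.4,"tz":0,"wx":0,"wy":0,"wz":0},{"hand":1.8,"tx":-0.6,"ty":-0.4,"tz":0,"wx":0,"wy":0,"wz":0},{"hand":1.8,"tx":-0.6,"ty":-0.4,"tz":0,"wx":0,"wy":0,"wz":0}]'
python3 f.py; python3 look.py v5
```

```text
time: 16.4
tcp_pos: [0.6128, 0.0207, 0.103]
tool_rot: [[-0.0, 0.173, 0.985], [-0.0, 0.985, -0.173], [-1.0, -0.0, -0.0]]
wrist_force: [0.4, 0.3, -0.5]
finger_gap: 0.0179
[[0.4, 0.3, -0.5], [-0.8, 1.0, -0.7], [-0.9, 0.5, 0.1], [0.0, 0.6, -0.0], [0.2, 0.3, 0.1]] mean [-0.23  0.53 -0.21] [0.61270653 0.02069171 0.10282168] 0.018023713695194173 16.6
16.6 [0.61270653 0.02069171 0.10282168] [[-0.0003, 0.1729, 0.9849], [-0.0, 0.9849, -0.1729], [-1.0, -0.0001, -0.0003]] [0.17 0.26 0.13]
plunger 0.69 [181.3, 219.9, 323.6, 268.0] ((250.0, 241.0), (44.0, 142.0), 90.0)
keeper 0.87 [209.2, 198.4, 341.4, 301.2] ((273.5376281738281, 248.23536682128906), (130.09349060058594, 105.75471496582031), 0.5729386806488037)
jig_base 0.69 [114.8, 80.2, 395.1, 261.4] ((255.1029510498047, 169.17501831054688), (279.0157470703125, 178.60177612304688), 0.27026110887527466)
```

View pics/v5.png

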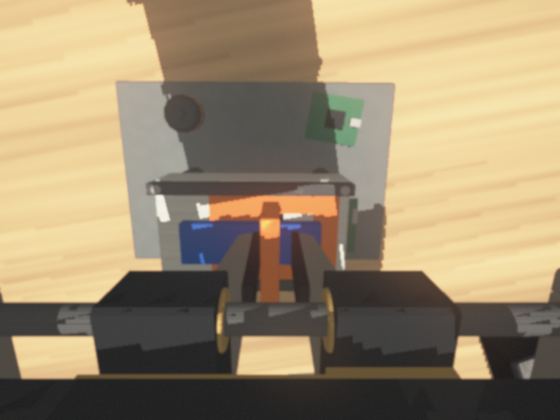

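Zero force at z = 0.103, where an untrapped pad would still be pushing, so the pad is held down. Lifting clear.

```bash

python3 -m inch '[{"hand":2.2,"tx":-0.3,"ty":-0.2,"tz":0,"wx":0,"wy":0,"wz":0},{"hand":2.4,"tx":-1.2,"ty":-0.2,"tz":0,"wx":0,"wy":0,"wz":0},{"hand":2.4,"tx":-3,"ty":-0.2,"tz":0,"wx":0,"wy":0,"wz":0},{"hand":2.4,"tx":-6,"ty":-0.2,"tz":1,"wx":0,"wy":0,"wz":0},{"hand":2.4,"tx":-9,"ty":-0.2,"tz":4,"wx":0,"wy":0,"wz":0},{"hand":2.4,"tx":-9.5,"ty":-0.2,"tz":5,"wx":0,"wy":0,"wz":0},{"hand":2.4,"tx":-9.5,"ty":-0.2,"tz":5,"wx":0,"wy":0,"wz":0}]'
python3 look.py v6
python3 - <<'E'
import pickle,cv2
im=pickle.load(open('v6.pkl','rb'))['im'][40:220,100:380]
cv2.imwrite('pics/v6z.png',cv2.resize(im,None,fx=2.8,fy=2.8,interpolation=cv2.INTER_CUBIC)[:,:,::-1])
E
```

```text
time: 17.68
tcp_pos: [0.6616, 0.0101, 0.1979]
tool_rot: [[-0.0, 0.173, 0.985], [0.0, 0.985, -0.173], [-1.0, 0.0, -0.0]]
wrist_force: [-0.3, -0.2, -1.2]
finger_gap: 0.0242
17.675 [0.66162572 0.01005428 0.19787015] [[-0.0, 0.1731, 0.9849], [0.0, 0.9849, -0.1731], [-1.0, 0.0, -0.0]] [-0.27 -0.24 -1.21]
plunger 0.55 [210.6, 133.2, 311.0, 167.1] ((260.5, 147.0), (32.0, 99.0), 90.0)
keeper 0.79 [229.6, 116.7, 325.0, 179.1] ((276.5, 146.5), (67.0, 93.0), 90.0)
jig_base 0.94 [154.6, 43.9, 366.9, 186.1] ((262.0, 113.0), (210.0, 142.0), 0.0)
jig_base 0.48 [212.0, 135.3, 308.6, 164.5] ((260.0, 147.0), (30.0, 98.0), 90.0)
```

View pics/v6z.png

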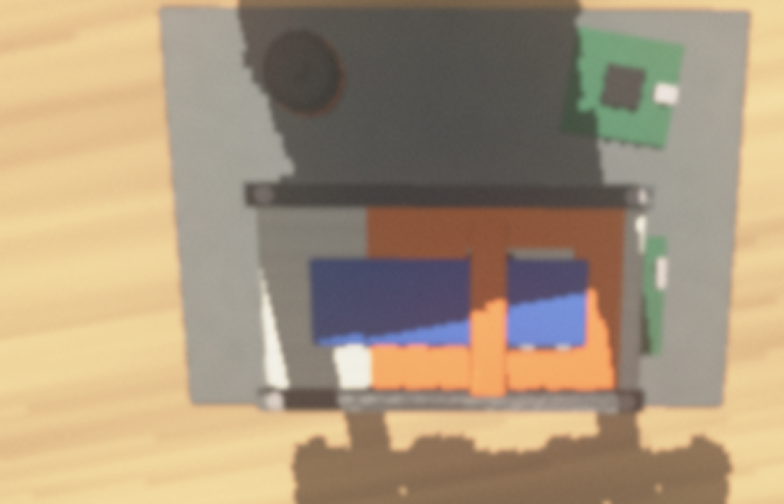

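```bash
python3 - <<'E'
import pickle
from h import *
i=pickle.load(open('v6.pkl','rb'))['i']
c=np.array([.60985,.00603]);a=np.radians(80.05);e=np.array([np.cos(a),np.sin(a)])
L=lambda u,v,z:round(float((ray('w',(100+u/2.8,40+v/2.8),z,i)[:2]-c)@e)*1e3,1)
print('bar x',L(488,300,.1211),'=> keeper',L(488,300,.1211)+12)
l=np.array(ray('w',(100+310/2.8,40+300/2.8),.0952,i));r=np.array(ray('w',(100+587/2.8,40+300/2.8),.0952,i));print('pad len at 9mm down',np.linalg.norm(l-r))
E
python3 - <<'E'
from cell import sign_off
print(sign_off())
E
```

```text
bar x 11.9 => keeper 23.9
pad len at 9mm down 0.0845057846780884
the job is handed in; nothing more can be done
None
```

The board is clamped and the job is handed in, at about 17.7 s of the 54 s allowed. No verdict was reported, so the result below rests on my own checks.

- **Pressing:** I lowered the fingers on either side of the orange bar onto the pad and pressed it down to its hard stop. The wrist force peaked at about 15.5 N vertically, with about 4 N sideways. I then backed off slightly to about 7 N.
- **Sliding:** I pushed the bar in base +x until it hit its end stop, where the side force rose from about 6 N to about 14 N. The wrist force there peaked at about 17 N in total. It includes the push on the bar, so the pad itself saw less than that.
- **Keeper:** In the last picture the keeper measures 23.9 mm of its 24 mm.
- **Pad:** Lifting 6 mm showed zero force, so the spring no longer pushed on the fingers. In the last picture the pad's measured length is 84.5 mm if it sits 9 mm down, against its real 84 mm, so it is trapped down.
- **Other parts:** The motor and the spare board look unmoved in that picture, though I did not measure them. I did not look at the other loose parts again, but the arm did not go near them. The gripper was clear of the jig at hand-in.

No check failed or disagreed. My height estimate for the pad was about 3 mm lower than where the hard stop put it, and force readings covered that difference.

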